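Find the concealed catch of the food-waste caddy and open its lid

TASK

The steel food-waste caddy on the kitchen worktop has to stand open so that the chopping board can be scraped into it, and its lid has no handle. Feel along the plain strip at the front of its top for the flush catch plate and press it so that the lid springs part-way up, then push the lid right back with your fingers until it leans open by itself. Pick nothing up, and leave the mug, knife and the other things on the worktop where they are.

Things in the scene. Friction and masses are not known exactly. Their poses are not given: they have to be found in the camera images.
- caddy: Food-waste caddy: brushed-steel box 240 deep (its x) x 310 wide (y) x 150 mm high, fixed. Origin: centre of its underside; z up; its front, -x, looks to the robot within 15 degrees. Flat top at 150 mm, front to back: plain strip (x -120 to -54 mm, whole width), 4 mm gap, lid (x -50 to 100 mm, 300 mm wide), hinge at x = 100, rear rail.
- strip_mid (a point): Middle of the front strip's surface (x -87, y 0, z 150 mm in the caddy's frame, same axes). The strip is rigid but for the catch plate, 42 (x) by 50 mm (y), same steel, 1.5 mm below the surface, hairline gap round it. Its centre is at x = 0 and y = -90, -30, 30 or 90 mm from here: look or feel which. A finger must lie wholly within the plate to press it.
- catch (a joint): How far the catch plate is pressed, m: 0 at rest, 0.005 at its stop. It starts at about 1.8 N, takes 5.3 N at the stop and springs back when let go. The bolt frees the lid at about 0.003.
- lid (a joint): Opening of the lid, rad: 0 shut and level, 1.57 upright, 1.85 leaning back on its stop. Once freed, a spring lifts it within a second to about 0.70 and no further. From there it takes up to 3 N at the free edge; past upright it falls back gently to its stop and stays, short of that it drops to about 0.70. Lid 0.22 to 0.34 kg.
- lid_edge (a point): Middle of the upper edge of the lid's free (front) side; moves with the lid. It is 150 mm from the hinge line, which runs along the caddy's y at x = 100, z = 147 mm in the caddy's frame. Sheet 4 mm thick; a folded flange stands 19 mm down from the top at the free edge, square to the sheet, along the whole width.
- mug: Dark grey-blue ceramic mug, 86 mm across, 92 mm high, with a handle, standing in front of the caddy; leave it. Origin: centre of its underside.
- tumbler: Tall white dotted ceramic tumbler, 82 mm across, 130 mm high, to the right of the caddy (its -y side); leave it. Origin: centre of its underside.
- jar: Amber glass jar with a steel cap, 68 mm across, 100 mm high, right of the caddy (-y side) near its front; leave it. Origin: centre of its underside.
- soap: Clear soap bottle with a white pump, 62 mm across, 192 mm high, well to the left of the caddy; leave it. Origin: centre of its underside.
- knife: Kitchen knife with a black handle, 230 mm long, 14 mm high, lying on the white chopping board (10 mm thick, left of the robot); leave it. Origin: its underside, near the end of the handle next to the blade.
- mill: Dark wooden pepper mill, 58 mm across, 165 mm high, to the left of the caddy (its +y side); leave it. Origin: centre of its underside.
- spoon: Wooden spoon, 260 mm long, lying in front of the caddy; leave it. Origin: about the middle of its length, on the worktop.

How it is judged:
By the outcome, as a careful person would: the job done as asked, in the order asked, and still so for the second after the job is handed in, with the robot touching nothing.
It also fails if it takes over 58 s, if anything falls off the work surface, if the arm or the gripper's body presses on something with over 40 N, if the wrist force passes 120 N, or if a joint passes its speed limit or range.

ROBOT

A 7-joint arm with a two-finger parallel gripper is mounted at the origin on the work surface. World frame = base frame: x ahead of the robot, y to its left, z up, the work surface at z = 0. Lengths are in m, angles in rad, forces in N, time in s.
With the tool pointing down it reaches from about 0.425 to 0.875 m from the base axis. Payload 4.7 kg.
Tool frame: the origin (TCP) lies midway between the tips of the shut fingers; the grasp point (between the pads) lies ctrl.grasp_offset behind it (ctrl.grasp_offset is the distance from the TCP to the grasp point, in m); z points along the fingers, y is the line along which they close (so a half turn about z gives the same grasp; the last joint's range is limited). The gripper opens to 87 mm and grips with 3 to 60 N. Pads are 19 mm wide; open, the fingers measure 117 mm over their backs; the gripper's body (75 mm by 190 mm) begins 51 mm behind the grasp point.
Start: joints at [1.267, 0.321, -0.07, 1.45, 0.023, 1.371, -0.057], TCP at [0.203, -0.617, 0.223] pointing down, gripper open.
Joint ranges: [-2.86, 2.86], [-0.3, 2.09], [-1.38, 1.24], [0.06, 2.45], [-1.56, 4.7], [0.09, 2.05], [-2.69, 2.69]. Speed limits (rad/s): [2.57, 2.57, 3.14, 3.14, 3.14, 3.14, 3.14].

INTERFACE

Orientations are given as a rotation vector (axis times angle).
In Python, from bench import ctrl gives the robot as it stands. The module is installed in compiled form; this text tells all that it offers.
- The arm moves only by the tool jog_arm, never from a script. Its argument "moves" is one flat list of numbers, 7 for each row, row after row: the shift along the tool's x, y, z in units of 30 cm (1.0 is 30 cm), then the turn, a rotation vector about the tool's x, y, z in units of 60 degrees (1.0 is 60 degrees), then the gripper's target within -1 to 1 (fully open at 1, half-way at 0, shut at -1). In form: [x, y, z, wx, wy, wz, fingers, x, y, z, wx, wy, wz, fingers, ...]. A call has exactly 8 rows; each row is the pose to reach, as a shift and turn from the pose commanded when the call began, along the tool's axes at that moment; what a row does not reach only later rows make up. A row lasts 1/8 s, in which the tool goes at most 62.5 mm and 10.7 degrees, less where a joint would pass 70% of its speed; a pose out of reach is approached as far as the arm can. A call with a number of a shift or a turn outside -1 to 1 is refused whole. A call with a gripper value outside its range is refused whole. The fingers move at their own pace and stop on an object; "newtons" is the grip in N (left out, the last holds). Time passes only in rows, so rows that repeat a pose let the fingers close, or fill a call up. It gives the time, the measured TCP pose, the force, the opening and the grip force at its end, in the units of the state.
- ctrl.get_state(): the state, without advancing time (a new reading comes with each control period).
- ctrl.get_image(name): name is "side" or "top" or "wrist"; returns a dict with "pixels" (480x640x3 uint8, red, green, blue), "fx", "fy", "cx", "cy" (pixels), "xyz" and "rotation" of the camera in the world; the wrist camera has in their place "tool_from_camera" (4x4, takes a point from camera to tool coordinates, whose origin is the TCP and whose axes are the flange's). Camera axes: x right, y up, looking along -z (the intrinsics and any distortion apply to the point x, -y, -z); pixel columns grow to the right and rows downward; lengths in m; the calibration is good to about 2 mm. A picture is of the moment at which its call begins: read the wrist's pose just before it. There is no depth.
- ctrl.close_job(): hands the job in; it is judged then, once.
The state is a dict: "time": time; "joint_positions": joint angles; "qd": joint speeds; "joint_torque": joint torques, N m; "position": TCP position; "tool_rot": TCP orientation; "ft_force": force on the tool from outside, world axes, zero at the start; "torque": the same for the moment, N m; "grip_width": opening from 0.0 (shut) to 1.0 (fully open); "grip_force": force on a finger pad.
Only numpy, scipy, OpenCV 4.12 (cv2) and the standard library are available. Lean on these libraries where they do the work, as an engineer would, in place of code of your own. Each camera call takes 0.05 s, during which the arm holds its last target. There are 200 camera calls.

## Working session

There is one attempt and no reset: what is moved stays moved. The work goes in short steps, Python scripts to look and compute and a tool call to move; the robot and the scene stay as the last step left them, time stands still between calls to the robot, and variables do not carry over. Pictures are saved under pics/ and viewed, at most 10 in all, crops included, and the job is handed in when it is done.

Besides the shell and the picture viewer there is one more tool, called after ">>>" by a JSON object that holds its "api" and its "payload", one argument or row to a line. jog_arm: Moves the arm, as the interface text tells. Its arguments: {"type":"object","properties":{"moves":{"type":"array"},"newtons":{"type":"number"}},"required":["moves"]}

```bash
mkdir -p pics
python3 - <<'E'
from bench import ctrl
import cv2, numpy as np, pickle
s=ctrl.get_state(); print(s)
for n in("top","side"):
    im=ctrl.get_image(n); cv2.imwrite(f"pics/{n}0.png",im["pixels"][:,:,::-1])
    print(n,{k:v for k,v in im.items() if k!="pixels"}); pickle.dump(im,open(n+".pkl","wb"))
print(ctrl.grasp_offset)
E
```

```text
{'time': 0.0, 'joint_positions': array([ 1.26708176,  0.32183494, -0.07011704,  1.45167141,  0.0226269 ,
        1.37079719, -0.05691165]), 'qd': array([ 0.00020851,  0.00040686,  0.00077219,  0.00130997,  0.00032173,
        0.0008606 , -0.00015485]), 'joint_torque': array([-4.50955504e-04, -4.91294968e+01, -4.04618857e-01, -3.12530065e+01,
       -6.41140994e-02,  4.37477406e-02,  2.22870767e-04]), 'position': array([ 0.20290877, -0.616935  ,  0.22145582]), 'tool_rot': array([-3.10014357e+00, -4.96911544e-01,  6.54102890e-04]), 'ft_force': array([-1.18488227,  0.40807239,  0.50130459]), 'torque': array([-0.02768627,  0.06701816, -0.03448936]), 'grip_force': 0.0, 'grip_width': 1.001702304652487}
top {'fx': 559.1881537833568, 'fy': 559.1881537833568, 'cx': 315.9476557971153, 'cy': 247.17579559313415, 'xyz': array([0.35188836, 0.03519126, 1.45001219]), 'rotation': array([ 0.08904126, -0.07405723, -1.56068774])}
side {'fx': 534.1559462227392, 'fy': 534.1559462227392, 'cx': 311.87555785443715, 'cy': 247.58217551436067, 'xyz': array([0.31189051, 0.98604691, 0.78596867]), 'rotation': array([ 0.14350499, -1.39249761, -2.65011414])}
0.0187
```

View pics/top0.png

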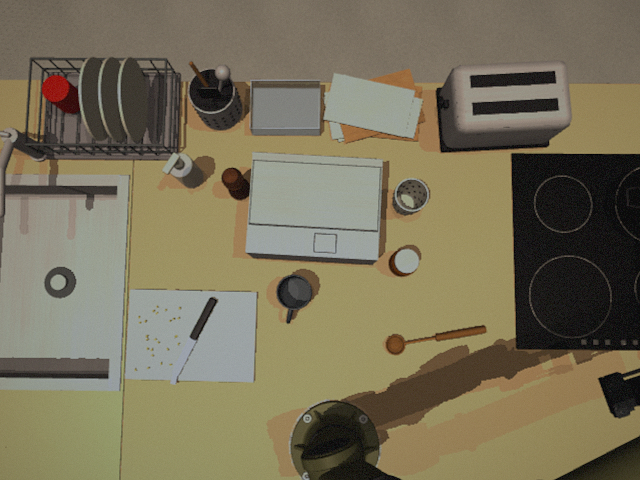

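View pics/side0.png

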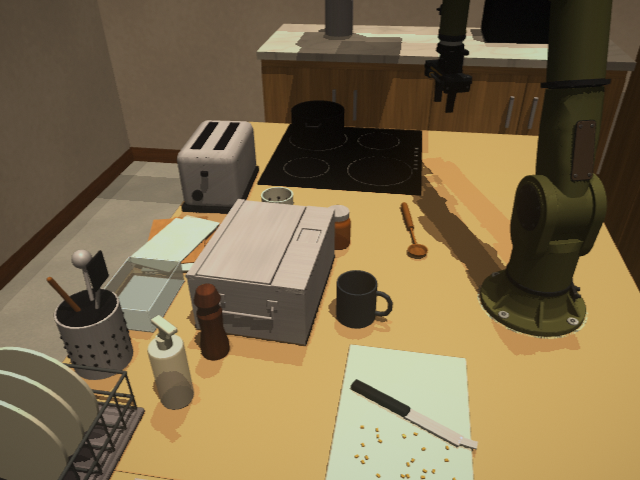

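The top view shows the caddy at about px (247–383, 153–262) and the plate outline at about (325, 243) on the front strip. I'll zoom in to measure it.

```bash
cat > h.py <<'E'
import numpy as np, pickle
from scipy.spatial.transform import Rotation as R
def ray(im,u,v,z):
    d=R.from_rotvec(im["rotation"]).apply([(u-im["cx"])/im["fx"],-(v-im["cy"])/im["fy"],-1])
    return im["xyz"]+d*(z-im["xyz"][2])/d[2]
E
python3 - <<'E'
import cv2,pickle
im=pickle.load(open("top.pkl","rb"))["pixels"][140:275,235:395,::-1]
cv2.imwrite("pics/c.png",cv2.resize(im,None,fx=4.4,fy=4.4,interpolation=cv2.INTER_CUBIC))
E
```

```text
(no output)
```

View pics/c.png

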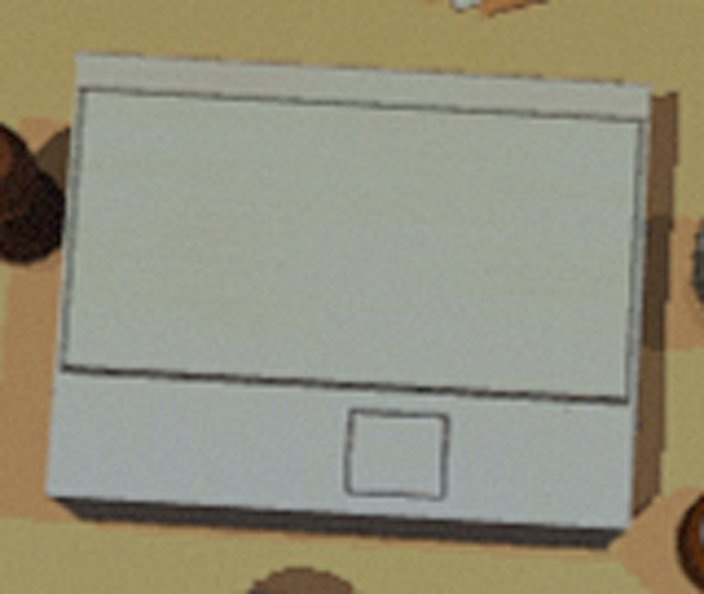

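```bash
cat >> h.py <<'E'
def fit():
    im=pickle.load(open("top.pkl","rb"))
    px=np.array([[78,55],[648,87],[48,495],[628,528],[62,370],[627,400]])/4.4+[235,140]
    m=np.array([[120,155],[120,-155],[-120,155],[-120,-155],[-52,150],[-52,-150]])/1e3
    w=np.array([ray(im,*p,.15) for p in px])[:,:2]
    mc,wc=m.mean(0),w.mean(0); H=(m-mc).T@(w-wc)
    a=np.arctan2(H[0,1]-H[1,0],H[0,0]+H[1,1]); Q=np.array([[np.cos(a),-np.sin(a)],[np.sin(a),np.cos(a)]])
    t=wc-Q@mc
    return im,a,Q,t,(w-(m@Q.T+t))
def goal(p,yaw,pitch):
    """tool pose: p caddy-frame (m); tool z pointing down tilted 'pitch' forward (caddy +x); tool y ~ along caddy -y"""
    _,a,Q,t,_=fit()
    w=np.r_[Q@np.array(p[:2])+t,p[2]]
    z=np.array([np.sin(pitch),0,-np.cos(pitch)]); y=np.array([0,-1.,0])
    M=np.c_[np.cross(y,z),y,z]
    return w, R.from_euler("z",a+yaw)*R.from_matrix(M)
def rel(p,yaw=0,pitch=0):
    from bench import ctrl
    s=ctrl.get_state(); r0=R.from_rotvec(s["tool_rot"]); w,r=goal(p,yaw,pitch)
    return np.round(np.r_[r0.inv().apply(w-s["position"])/.3,(r0.inv()*r).as_rotvec()/(np.pi/3)],3)
def cad():
    from bench import ctrl
    _,a,Q,t,_=fit(); s=ctrl.get_state(); p=s["position"]; r=R.from_euler("z",-a)*R.from_rotvec(s["tool_rot"])
    return np.round(np.r_[Q.T@(p[:2]-t),p[2]]*1e3,1),"z",np.round(r.as_matrix()[:,2],3),"y",np.round(r.as_matrix()[:,1],3),"f",np.round(s["ft_force"],2),"w",round(s["grip_width"],3),"t",round(s["time"],2),"q",np.round(s["joint_positions"],2)
E
python3 - <<'E'
from h import *
im,a,Q,t,res=fit(); print(np.degrees(a),t,np.round(res*1e3,1))
for q in [(350,410),(447,414),(443,498),(347,494)]:
    w=ray(im,q[0]/4.4+235,q[1]/4.4+140,.1485); print(np.round((Q.T@(w[:2]-t))*1e3,1))
print(rel([-.09,-.03,.25]), goal([-.09,-.03,.25],0,0)[0])
print(cad())
E
```

```text
-2.754173055698289 [0.58569539 0.05245513] [[-0.  -0.6]
 [-0.8  0.8]
 [ 0.4 -1.2]
 [ 0.2  0.6]
 [-0.2  1.1]
 [ 0.4 -0.7]]
[-65.   -3.7]
[-64.2 -55.5]
[-109.2  -55.8]
[-110.    -4.7]
[ 1.593 -1.735 -0.092 -0.002  0.     0.349] [0.49435782 0.02681436 0.25      ]
(array([-350.2, -687.1,  221.6]), 'z', array([-0.001,  0.002, -1.   ]), 'y', array([ 0.358, -0.934, -0.002]), 'f', array([-0.63,  0.38, -0.06]), 'w', 1.0, 't', 0.1, 'q', array([ 1.27,  0.32, -0.07,  1.45,  0.02,  1.37, -0.06]))
```

>>> {"api": "jog_arm", "payload": {
  "moves": [0.1,-0.11,-0.1,0,0,0.05,-1,0.2,-0.22,-0.2,0,0,0.1,-1,0.3,-0.33,-0.25,0,0,0.15,-1,0.4,-0.44,-0.25,0,0,0.2,-1,0.5,-0.55,-0.25,0,0,0.25,-1,0.6,-0.66,-0.25,0,0,0.3,-1,0.7,-0.77,-0.25,0,0,0.35,-1,0.8,-0.87,-0.25,0,0,0.35,-1],
  "newtons": 20
}}

```text
time: 1.1
position: [0.3498, -0.2929, 0.2973]
tool_rot: [3.141, -0.077, -0.001]
ft_force: [-0.2, 0.1, 0.1]
grip_width: 0.168
grip_force: 0.0
```

```bash
python3 -c "
from h import *
print(cad()); print(rel([-.09,-.03,.20]))"
```

```text
(array([-219. , -356.3,  297.3]), 'z', array([-0., -0., -1.]), 'y', array([-0.001, -1.   ,  0.   ]), 'f', array([-0.17,  0.11,  0.1 ]), 'w', 0.168, 't', 1.1, 'q', array([ 0.98, -0.11, -0.31,  1.77, -0.03,  1.48, -0.95]))
[ 4.290e-01 -1.088e+00  3.240e-01  0.000e+00  0.000e+00 -1.000e-03]
```

>>> {"api": "jog_arm", "payload": {
  "moves": [0.05,-0.13,0,0,0,0,-1,0.1,-0.26,0,0,0,0,-1,0.16,-0.4,0,0,0,0,-1,0.22,-0.55,0,0,0,0,-1,0.28,-0.7,0,0,0,0,-1,0.34,-0.85,0.1,0,0,0,-1,0.4,-1.0,0.2,0,0,0,-1,0.43,-1.0,0.25,0,0,0,-1]
}}

```text
time: 2.1
position: [0.4925, 0.0033, 0.221]
tool_rot: [-3.139, 0.065, 0.003]
ft_force: [-0.2, 0.0, 0.2]
grip_width: 0.005
grip_force: 0.0
```

```bash
python3 -c "
from h import *
print(cad()); print(rel([-.09,-.03,.155]))"
```

```text
(array([-90.7, -53.5, 221. ]), 'z', array([-0.002,  0.001, -1.   ]), 'y', array([ 0.007, -1.   , -0.001]), 'f', array([-0.17,  0.04,  0.16]), 'w', 0.005, 't', 2.1, 'q', array([ 0.69,  0.02, -0.75,  1.81,  0.01,  1.32, -1.67]))
[ 0.003 -0.078  0.22  -0.001  0.002  0.007]
```

>>> {"api": "jog_arm", "payload": {
  "moves": [0,-0.04,0.05,0,0,0,-1,0,-0.08,0.1,0,0,0,-1,0,-0.08,0.15,0,0,0,-1,0,-0.08,0.2,0,0,0,-1,0,-0.08,0.22,0,0,0,-1,0,-0.08,0.22,0,0,0,-1,0,-0.08,0.22,0,0,0,-1,0,-0.08,0.22,0,0,0,-1]
}}

```text
time: 3.1
position: [0.4945, 0.0227, 0.1571]
tool_rot: [3.14, -0.077, 0.002]
ft_force: [-0.1, -1.2, 0.3]
grip_width: 0.005
grip_force: 0.0
```

Run:
```python
from h import *
from bench import ctrl
import cv2
print(cad()); print(rel([-.09,-.03,.1485]))
cv2.imwrite("pics/w1.png",ctrl.get_image("wrist")["pixels"][:,:,::-1])
```

```text
(array([-89.6, -34.1, 157.1]), 'z', array([ 0.001, -0.   , -1.   ]), 'y', array([-0.001, -1.   ,  0.   ]), 'f', array([-0.14, -1.16,  0.27]), 'w', 0.005, 't', 3.1, 'q', array([ 0.65,  0.08, -0.77,  1.89,  0.06,  1.19, -1.77]))
[-0.001 -0.014  0.028  0.    -0.001 -0.001]
```

View pics/w1.png

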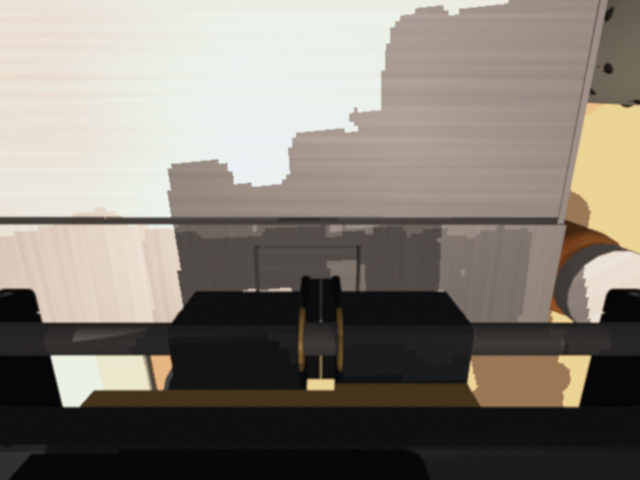

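The wrist view shows the fingertips at u≈321, inside the plate outline (u 255–358). Next I press in gradual steps.

>>> {"api": "jog_arm", "payload": {
  "moves": [0,-0.014,0.0,0,0,0,-1,0,-0.014,0.01,0,0,0,-1,0,-0.014,0.02,0,0,0,-1,0,-0.014,0.025,0,0,0,-1,0,-0.014,0.03,0,0,0,-1,0,-0.014,0.035,0,0,0,-1,0,-0.014,0.04,0,0,0,-1,0,-0.014,0.04,0,0,0,-1]
}}

```text
time: 4.15
position: [0.4941, 0.0269, 0.1445]
tool_rot: [3.14, -0.076, -0.001]
ft_force: [-2.9, -0.7, 5.4]
grip_width: 0.01
grip_force: 2.2
```

Run:
```python
from h import *
from bench import ctrl
print(cad())
```

```text
(array([-90.2, -29.9, 144.5]), 'z', array([-0., -0., -1.]), 'y', array([-0.001, -1.   ,  0.   ]), 'f', array([-2.91, -0.69,  5.38]), 'w', 0.01, 't', 4.15, 'q', array([ 0.64,  0.1 , -0.78,  1.91,  0.07,  1.17, -1.78]))
```

>>> {"api": "jog_arm", "payload": {
  "moves": [0,0,-0.05,0,0,0,-1,0,0,-0.1,0,0,0,-1,-0.03,0,-0.2,0,0,0,-1,-0.06,-0.03,-0.3,0,0,0,-1,-0.1,-0.06,-0.4,0,0,0,-1,-0.1,-0.1,-0.45,0,0,0,-1,-0.1,-0.1,-0.45,0,0,0,-1,-0.1,-0.1,-0.45,0,0,0,-1]
}}

```text
time: 5.15
position: [0.4656, 0.058, 0.2784]
tool_rot: [-3.141, 0.077, 0.003]
ft_force: [-0.4, 0.4, 0.7]
grip_width: 0.01
grip_force: 0.0
```

Run:
```python
from h import *
from bench import ctrl
import cv2
print(cad()); print(rel([-.10,0,.26],0,np.radians(50)))
im=ctrl.get_image("side"); cv2.imwrite("pics/s2.png",im["pixels"][150:400,150:480,::-1])
```

```text
(array([-1.202e+02, -2.000e-01,  2.784e+02]), 'z', array([-0.002,  0.   , -1.   ]), 'y', array([-0.001, -1.   , -0.   ]), 'f', array([-0.42,  0.39,  0.67]), 'w', 0.01, 't', 5.15, 'q', array([ 0.66, -0.08, -0.78,  1.77, -0.06,  1.44, -1.73]))
[ 0.067 -0.001  0.061  0.     0.835 -0.001]
```

View pics/s2.png

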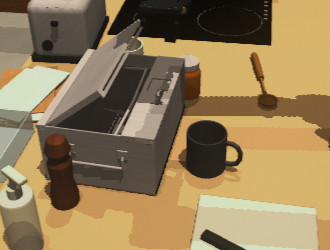

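The picture shows the lid sprung part-way up, with its free edge at crop (135, 25) to (60, 125). Next I pitch the tool.

>>> {"api": "jog_arm", "payload": {
  "moves": [0,0,0,0,0.12,0,-1,0,0,0,0,0.24,0,-1,0,0,0,0,0.36,0,-1,0,0,0,0,0.48,0,-1,0,0,0,0,0.6,0,-1,0,0,0,0,0.72,0,-1,0,0,0,0,0.83,0,-1,0,0,0,0,0.83,0,-1]
}}

```text
time: 6.2
position: [0.4758, 0.0733, 0.2038]
tool_rot: [-3.057, 0.081, -0.547]
ft_force: [-0.8, 1.3, 1.8]
grip_width: 0.006
grip_force: 0.0
```

Run:
```python
from h import *
p=np.radians(50)
print(cad()); print(rel([-.07,0,.235],0,p),rel([-.006,0,.191],0,p))
```

```text
(array([-110.8,   15.5,  203.8]), 'z', array([ 0.346,  0.042, -0.937]), 'y', array([ 0.003, -0.999, -0.043]), 'f', array([-0.79,  1.27,  1.81]), 'w', 0.006, 't', 6.2, 'q', array([-0.04, -0.3 , -0.18,  2.16, -0.  ,  0.93, -1.84]))
[ 0.164  0.048 -0.053 -0.036  0.496 -0.022] [ 0.314  0.054  0.159 -0.036  0.496 -0.022]
```

j2 reached its limit (-0.3), so the tool only pitched about 20°. That is enough: I can push the flange's lower edge with the front face of the fingers and follow its arc.

```bash
cat >> h.py <<'E'
def tip(th,pitch,d=.022,y=0):
    a=th-np.arctan2(19,150); B=np.array([.1-.1512*np.cos(a),.147+.1512*np.sin(a)])
    c,s=np.cos(pitch),np.sin(pitch); q=B-.0095*np.array([c,s])+d*np.array([s,-c])
    return [q[0],y,q[1]]
E
python3 - <<'E'
from h import *
p=np.radians(20)
print(rel([-.065,0,.21],0,p))
for th in(.7,1,1.3,1.6,1.8): print(th,np.round(tip(th,p),3))
E
```

```text
[ 0.151  0.051  0.031 -0.04  -0.004 -0.012]
0.7 [-0.028  0.     0.205]
1 [0.002 0.    0.239]
1.3 [0.04  0.    0.263]
1.6 [0.084 0.    0.274]
1.8 [0.114 0.    0.273]
```

>>> {"api": "jog_arm", "payload": {
  "moves": [0,0,0,0,-0.05,0,-1,0,0,0,0,-0.1,0,-1,0,0,0,0,-0.1,0,-1,0,0,0,0,-0.1,0,-1,0,0,0,0,-0.1,0,-1,0,0,0,0,-0.1,0,-1,0,0,0,0,-0.1,0,-1,0,0,0,0,-0.1,0,-1]
}}

```text
time: 7.2
position: [0.4778, 0.0707, 0.2068]
tool_rot: [-3.086, 0.086, -0.397]
ft_force: [-0.3, -0.2, -0.1]
grip_width: 0.003
grip_force: 0.0
```

Run:
```python
from h import *
print(cad(),rel([-.065,0,.21],0,np.radians(20)))
```

```text
(array([-108.6,   13.1,  206.8]), 'z', array([ 0.252,  0.033, -0.967]), 'y', array([-0.003, -0.999, -0.035]), 'f', array([-0.33, -0.19, -0.13]), 'w', 0.003, 't', 7.2, 'q', array([-0.  , -0.22, -0.2 ,  2.07, -0.02,  1.03, -1.82])) [ 0.144  0.043  0.025 -0.031  0.09  -0.013]
```

>>> {"api": "jog_arm", "payload": {
  "moves": [0.03,0.01,0.005,-0.01,0.02,0,-1,0.06,0.02,0.01,-0.02,0.04,-0.01,-1,0.09,0.03,0.015,-0.03,0.06,-0.01,-1,0.12,0.04,0.02,-0.03,0.08,-0.01,-1,0.144,0.043,0.025,-0.03,0.09,-0.013,-1,0.144,0.043,0.025,-0.03,0.09,-0.013,-1,0.144,0.043,0.025,-0.03,0.09,-0.013,-1,0.144,0.043,0.025,-0.03,0.09,-0.013,-1]
}}

```text
time: 8.2
position: [0.5207, 0.0556, 0.2099]
tool_rot: [3.086, -0.074, 0.544]
ft_force: [-1.2, 0.2, 0.0]
grip_width: 0.005
grip_force: 0.0
```

Run:
```python
from h import *
print(cad())
for th in(.7,.8,.9,1,1.1,1.2,1.3): print(th,rel(tip(th,np.radians(20)),0,np.radians(20)))
```

```text
(array([-65. ,   0. , 209.9]), 'z', array([ 0.342,  0.001, -0.94 ]), 'y', array([ 0.   , -1.   , -0.001]), 'f', array([-1.16,  0.21,  0.03]), 'w', 0.005, 't', 8.2, 'q', array([ 0.01, -0.19, -0.21,  2.06,  0.05,  0.93, -1.84]))
0.7 [ 0.11   0.     0.057 -0.001  0.    -0.   ]
0.8 [ 0.151  0.     0.028 -0.001  0.    -0.   ]
0.9 [ 0.195  0.     0.004 -0.001  0.    -0.   ]
1 [ 0.242  0.    -0.015 -0.001  0.    -0.   ]
1.1 [ 0.29   0.    -0.03  -0.001  0.    -0.   ]
1.2 [ 0.339  0.    -0.04  -0.001  0.    -0.   ]
1.3 [ 0.39   0.    -0.045 -0.001  0.    -0.   ]
```

>>> {"api": "jog_arm", "payload": {
  "moves": [0.03,0,0.03,0,0,0,-1,0.06,0,0.05,0,0,0,-1,0.09,0,0.055,0,0,0,-1,0.11,0,0.055,0,0,0,-1,0.13,0,0.043,0,0,0,-1,0.15,0,0.028,0,0,0,-1,0.175,0,0.015,0,0,0,-1,0.195,0,0.004,0,0,0,-1]
}}

```text
time: 9.2
position: [0.5767, 0.0528, 0.2295]
tool_rot: [3.086, -0.074, 0.545]
ft_force: [-0.0, -0.9, -1.3]
grip_width: 0.005
grip_force: 0.5
```

Run:
```python
from h import *
from bench import ctrl
import cv2
print(cad())
for th in(.9,1,1.1,1.2,1.3,1.4,1.5,1.6,1.7): print(th,rel(tip(th,np.radians(20)),0,np.radians(20)))
im=ctrl.get_image("side"); cv2.imwrite("pics/s3.png",cv2.resize(im["pixels"][130:350,150:400,::-1],None,fx=2.4,fy=2.4))
```

```text
(array([ -9. ,  -0. , 229.5]), 'z', array([ 0.343,  0.001, -0.939]), 'y', array([ 0.   , -1.   , -0.001]), 'f', array([-0.03, -0.9 , -1.31]), 'w', 0.005, 't', 9.2, 'q', array([ 0.02, -0.08, -0.2 ,  1.93,  0.07,  0.95, -1.83]))
0.9 [-0.003 -0.     0.002 -0.001 -0.001 -0.   ]
1 [ 0.044 -0.    -0.018 -0.001 -0.001 -0.   ]
1.1 [ 0.092 -0.    -0.033 -0.001 -0.001 -0.   ]
1.2 [ 0.142 -0.    -0.042 -0.001 -0.001 -0.   ]
1.3 [ 0.192 -0.    -0.047 -0.001 -0.001 -0.   ]
1.4 [ 0.242 -0.    -0.047 -0.001 -0.001 -0.   ]
1.5 [ 0.292 -0.    -0.042 -0.001 -0.001 -0.   ]
1.6 [ 0.342 -0.    -0.032 -0.001 -0.001 -0.   ]
1.7 [ 0.39  -0.    -0.017 -0.001 -0.001 -0.   ]
```

View pics/s3.png

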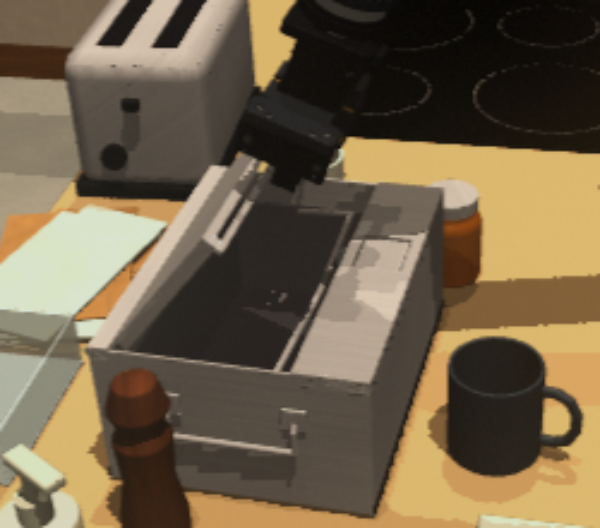

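The lid edge (crop about (205, 245) up to (245, 160)) is now higher and resting on the fingers. I keep pushing along the arc.

>>> {"api": "jog_arm", "payload": {
  "moves": [0.022,0,-0.01,0,0,0,-1,0.044,0,-0.018,0,0,0,-1,0.068,0,-0.027,0,0,0,-1,0.092,0,-0.033,0,0,0,-1,0.117,0,-0.038,0,0,0,-1,0.142,0,-0.042,0,0,0,-1,0.167,0,-0.046,0,0,0,-1,0.192,0,-0.047,0,0,0,-1]
}}

```text
time: 10.25
position: [0.6259, 0.0504, 0.2619]
tool_rot: [3.086, -0.074, 0.544]
ft_force: [-1.1, 0.1, 0.5]
grip_width: 0.002
grip_force: 0.3
```

Run:
```python
from h import *
print(cad())
for th in(1.3,1.4,1.5,1.6,1.7,1.8): print(th,rel(tip(th,np.radians(20)),0,np.radians(20)))
```

```text
(array([ 4.030e+01, -1.000e-01,  2.619e+02]), 'z', array([ 0.342,  0.001, -0.94 ]), 'y', array([ 0.   , -1.   , -0.001]), 'f', array([-1.08,  0.06,  0.53]), 'w', 0.002, 't', 10.25, 'q', array([ 0.02,  0.01, -0.19,  1.78,  0.09,  1.02, -1.82]))
1.3 [ 0.    -0.    -0.002 -0.001  0.    -0.   ]
1.4 [ 0.051 -0.    -0.002 -0.001  0.    -0.   ]
1.5 [ 0.101 -0.     0.003 -0.001  0.    -0.   ]
1.6 [ 0.15  -0.     0.013 -0.001  0.    -0.   ]
1.7 [ 0.198 -0.     0.028 -0.001  0.    -0.   ]
1.8 [ 0.245 -0.     0.048 -0.001  0.    -0.   ]
```

>>> {"api": "jog_arm", "payload": {
  "moves": [0.025,0,-0.002,0,0,0,-1,0.05,0,-0.002,0,0,0,-1,0.075,0,0,0,0,0,-1,0.1,0,0.003,0,0,0,-1,0.125,0,0.006,0,0,0,-1,0.15,0,0.01,0,0,0,-1,0.175,0,0.015,0,0,0,-1,0.2,0,0.02,0,0,0,-1]
}}

```text
time: 11.25
position: [0.6844, 0.0476, 0.2767]
tool_rot: [3.086, -0.074, 0.544]
ft_force: [-0.5, 0.7, 0.3]
grip_width: 0.006
grip_force: 0.0
```

Run:
```python
from h import *
from bench import ctrl
import cv2
print(cad())
im=ctrl.get_image("side"); cv2.imwrite("pics/s4.png",cv2.resize(im["pixels"][130:350,150:400,::-1],None,fx=2.4,fy=2.4))
```

```text
(array([ 9.880e+01, -1.000e-01,  2.767e+02]), 'z', array([ 0.342,  0.001, -0.94 ]), 'y', array([ 0.   , -1.   , -0.001]), 'f', array([-0.55,  0.72,  0.3 ]), 'w', 0.006, 't', 11.25, 'q', array([ 0.02,  0.13, -0.18,  1.62,  0.1 ,  1.05, -1.81]))
```

View pics/s4.png

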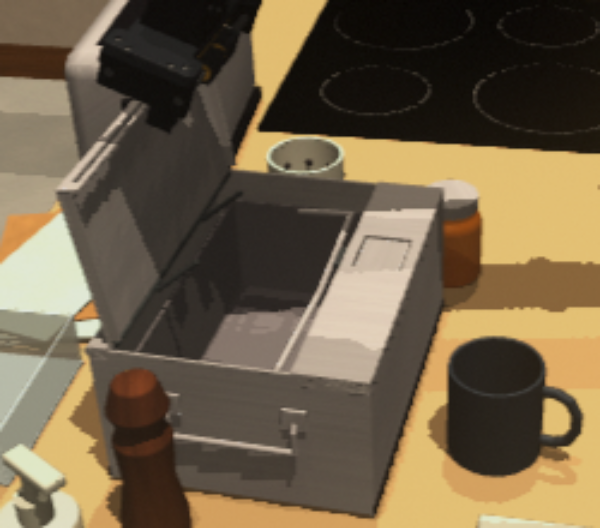

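The lid is past upright (top edge crop (60, 190) to (145, 105)) and the force is near zero. I back off along -x and up.

>>> {"api": "jog_arm", "payload": {
  "moves": [-0.03,0,0,0,0,0,-1,-0.08,0,-0.02,0,0,0,-1,-0.15,0,-0.06,0,0,0,-1,-0.22,0,-0.12,0,0,0,-1,-0.3,0,-0.2,0,0,0,-1,-0.38,0,-0.28,0,0,0,-1,-0.45,0,-0.3,0,0,0,-1,-0.45,0,-0.3,0,0,0,-1]
}}

```text
time: 12.3
position: [0.5245, 0.0554, 0.3156]
tool_rot: [3.085, -0.073, 0.546]
ft_force: [0.0, -0.3, 0.5]
grip_width: 0.005
grip_force: 0.0
```

>>> {"api": "jog_arm", "payload": {
  "moves": [0,0,0,0,0,0,-1,0,0,0,0,0,0,-1,0,0,0,0,0,0,-1,0,0,0,0,0,0,-1,0,0,0,0,0,0,-1,0,0,0,0,0,0,-1,0,0,0,0,0,0,-1,0,0,0,0,0,0,-1]
}}

```text
time: 13.3
position: [0.5263, 0.0551, 0.315]
tool_rot: [3.086, -0.074, 0.544]
ft_force: [-0.5, 0.5, 0.1]
grip_width: 0.002
grip_force: 0.0
```

Run:
```python
from h import *
from bench import ctrl
import cv2
print(cad())
cv2.imwrite("pics/s5.png",ctrl.get_image("side")["pixels"][:,:,::-1])
```

```text
(array([-5.95e+01, -2.00e-01,  3.15e+02]), 'z', array([ 0.342,  0.001, -0.94 ]), 'y', array([ 0.   , -1.   , -0.001]), 'f', array([-0.54,  0.49,  0.13]), 'w', 0.002, 't', 13.3, 'q', array([ 0.02, -0.23, -0.2 ,  1.88,  0.03,  1.14, -1.81]))
```

View pics/s5.png

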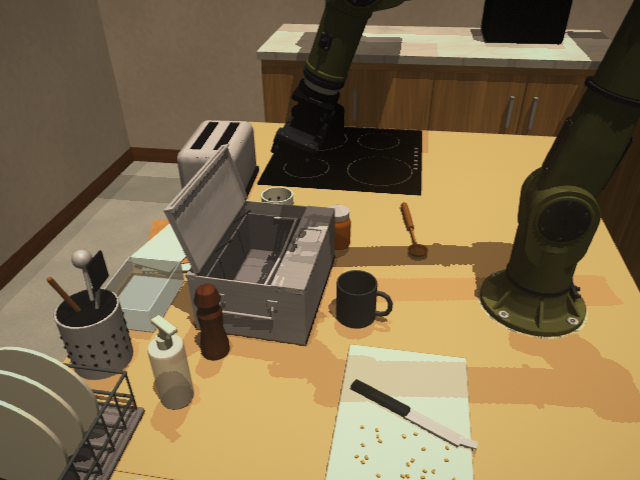

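The lid leans back on its stop by itself (edge from (168, 208) to (228, 150)). The arm is clear and the other things are undisturbed.

```bash
python3 -c "
from bench import ctrl
print(ctrl.close_job())"
```

```text
the job is handed in; nothing more can be done
None
```

The caddy's lid stands open, leaning back on its stop by itself after the catch was pressed and the lid pushed back; nothing else was moved, the arm is clear, and the job was handed in at about 13 s.

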